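Pump and hold the red brake lever against its stop

TASK

Check the brake lever with the red face: with the backs of the fingers push it in towards the handlebar until it stops short of the grip, let it come all the way back out, then push it in to its stop again and finish while holding it there. Only push on the lever's outer face, without forcing it: nothing is gripped, the fingers stay off the bar and out from behind the blade, and the blue lever and everything loose on the bench are left alone.

Things in the scene. Friction and masses are not known exactly. Their poses are not given: they have to be found in the camera images.
- stand_red: fixed bench stand carrying the red-faced brake lever: 100 x 100 x 10 mm plate, 40 mm square aluminium post. Origin: centre of the plate's underside, on the bench; z up. A 22 mm handlebar tube runs along its y axis 130 mm above the bench, from y = -50 to +200 mm. The lever lies level on the bar's +x side, at the bar's height, and is pressed towards the stand's -x, to the bar
- stand_blue: fixed bench stand carrying the blue-faced brake lever: 100 x 100 x 10 mm plate, 40 mm square aluminium post. Origin: centre of the plate's underside, on the bench; z up. A 22 mm handlebar tube runs along its y axis 130 mm above the bench, from y = -50 to +200 mm. The lever lies level on the bar's +x side, at the bar's height, and is pressed towards the stand's -x, to the bar
- grip_red: handlebar tube of stand_red with black rubber grip (32 mm diameter, y = 80 to 200 mm), clamp over the post (42 mm wide in x, top 148 mm above the bench; screw heads to 152) and lever perch; same origin and axes as stand_red. The lever's hinge pin stands at x = 34, y = 55 mm. Not to be touched
- face_red: the lever blade's red outer part, turning with the lever: origin on the lever's vertical hinge pin, z up, y along the blade towards its tip. The flat outer face (to press) looks along its +x at x = 6 mm, y = 10 to 130 mm, 18 mm high (z -9 to +9 mm); a ball of 9 mm radius ends it at y = 134 mm
- back_red: the dark inner side of the same blade, facing the bar (x = -5 to -1 mm in the frame of face_red, same origin and axes). Not to be touched
- pad_red (a point): point on the red outer face, 95 mm from the hinge pin, mid-height (130 mm above the bench): a good place to press
- lever_red (a joint): angle of the red lever (rad): 0 fully out, blade 0.38 rad off the bar's line; grows as it is pressed (anticlockwise seen from above); its solid stop is at 0.32, where 20 to 30 mm still separate blade and grip. A spring returns it: 95 mm from the pin it takes 3.5 N to start and 10 N to reach the stop; 15 N holds it well, over 35 N forces it
- lever_blue (a joint): the same for the blue lever, which is to be left alone
- pedal: loose black pedal, 70 x 85 x 22 mm, near stand_red; origin under its centre
- hexkey: loose steel L-shaped hex key, 8 mm thick, long arm 100 mm along its y, lying under the red lever's bar; origin under the middle of the long arm
- caliper: loose grey brake caliper, about 80 x 35 x 38 mm high, lying under the blue lever's bar; origin under its centre
- bearing: loose steel bearing ring, 42 mm across, 12 mm high, near stand_blue; origin under its centre
- tape: loose blue tape roll, 96 mm across, 25 mm high; origin under its centre
- oil: loose yellow oil bottle, 44 mm across, 110 mm high; origin under its centre
- mug: loose white mug, 76 mm across, 85 mm high; origin under its centre
- driver: loose screwdriver with an orange handle, lying between the two stands; origin at its underside

How it is judged (in metres and radians):
On the way, in this order (a step that is already met when the one before it is completed fails the run):
1. the red lever is pushed in to its stop by the fingers (value of joint lever_red above 0.295 rad and contact force between the fingers and face_red above 3 N), for 0.3 s.
2. the red lever has come all the way back out (value of joint lever_red below 0.04 rad), for 0.2 s.
3. the red lever is pushed in to its stop again and held (all of step 1), for 0.5 s.
At the end, for the whole second after the job is handed in: after one full stroke in and out, the fingers hold the red lever at its stop (above 0.295 rad of 0.32) with more than 3 N on its outer face, the blue lever is out (under 0.06 rad) (all of step 3 and velocity of joint lever_red below 0.1 rad/s and value of joint lever_blue below 0.06 rad and contact force between anything else and back_red below 1 N); the arm keeps its last pose, push and grip.
It fails at once if the red lever is forced (over 35 N) (contact force between anything else and face_red above 35 N).
It fails at once if the fingers are behind the blade (something over 1 N touches its inner side) (contact force between anything else and back_red above 1 N).
It fails at once if something bears on the handlebar, grip or perch (contact force between anything else and grip_red above 3 N).
It fails at once if the blue lever is pressed (value of joint lever_blue above 0.06 rad).
It fails at once if a loose thing on the bench is pushed away or lifted (over 20 mm) (distance of any of pedal, hexkey, caliper, bearing, tape, oil, mug, driver from where it was at the start of the episode above 0.02 m).
It also fails if it takes over 40 s, if anything falls off the work surface, if the arm or the gripper's body presses on something with over 40 N, if the wrist force passes 120 N, or if a joint passes its speed limit or range.

ROBOT

A 6-joint arm with a two-finger parallel gripper is mounted at the origin on the work surface. World frame = base frame: x ahead of the robot, y to its left, z up, the work surface at z = 0. Lengths are in mm, angles in degrees, forces in N, time in s.
With the tool pointing down it reaches from about 300 to 850 mm from the base axis. Payload 4.2 kg.
Tool frame: the origin (TCP) lies on the centre line of the jaws, within the pads' length; the fingertips stand 8 mm ahead of it and the grasp point (between the pads) lies 11 mm behind it; z points along the fingers, y is the line along which they close (so a half turn about z gives the same grasp; the last joint's range is limited). The gripper opens to 91 mm and grips with 3 to 60 N. Pads are 32 mm wide; open, the fingers measure 118 mm over their backs; the gripper's body (76 mm by 178 mm) begins 60 mm behind the grasp point.
Start: joints at [-65.661, 18.312, 89.639, -0, 72.044, -1.146], TCP at [247.414, -519.065, 221.976] pointing down, gripper open.
Joint ranges: [-177.97, 177.97], [-48.28, 115.42], [12.27, 149.76], [-77.06, 257.06], [2.81, 150.46], [-146.56, 146.56]. Speed limits (degrees/s): [147.25, 147.25, 180, 180, 180, 180].

INTERFACE

Orientations are given as [roll, pitch, yaw] about the fixed x, y, z axes, in that order (R = Rz(yaw) Ry(pitch) Rx(roll)).
In Python, from workcell import telemetry, eyes, ticket gives the robot as it stands. The module is installed in compiled form; this text tells all that it offers.
- The arm moves only by the shell command python3 -m crank 'ROWS' [OPENING] [FORCE]. ROWS is JSON, a list of rows, each an object of numbers: "dx", "dy", "dz": the shift along the world's x, y, z normalised to -1 to 1, where 1 is 80 cm; "yaw": the turn about the world's z normalised to -1 to 1, where 1 is 5 degrees. A call has 1 to 10 rows; each row shifts and turns the commanded pose from where the row before left it; what a row does not reach is not made up. A row lasts 1/8 s, in which the tool goes at most 62.5 mm and 10.7 degrees, less where a joint would pass 70% of its speed; a pose out of reach is approached as far as the arm can. A call with a number of a shift or a turn outside -1 to 1 is refused whole. A call with a gripper value outside its range is refused whole. OPENING is the opening, from 0 (shut) to 1 (fully open), set as the call begins (- or left out, the last holds). The fingers move at their own pace and stop on an object; FORCE is the grip in N (left out, the last holds). Time passes only in rows, so rows that do not move let the fingers close. It gives the time, the measured TCP pose, the force, the opening and the grip force at its end, in the units of the state.
- telemetry.state(): the state, without advancing time (a new reading comes with each control period).
- eyes.grab_frame(name): name is "side" or "top" or "wrist"; returns the picture (400x640x3 uint8, red, green, blue); there is no depth.
- eyes.calibration(name): a dict with "camera_matrix" (3x3 intrinsics, pixels), "world_from_camera" (4x4, takes a point from camera to world coordinates). Camera axes: x right, y down, z forward; pixel columns grow to the right and rows downward; lengths in mm; the calibration is good to about 2 mm. A picture is of the moment at which its call begins: read the wrist's pose just before it. calibration takes no time and is no camera call; for the wrist camera it gives the pose at the moment of the call.
- ticket.job_done(): hands the job in; it is judged then, once.
The state is a dict: "time_s": time; "qpos": joint angles; "qvel": joint speeds; "effort": joint torques, N m; "ee_pos": TCP position; "ee_rot": TCP orientation; "force": force on the tool from outside, world axes, zero at the start; "torque": the same for the moment, N m; "gripper_width": finger opening in mm; "gripper_force": force on a finger pad.
Only numpy, scipy, OpenCV 4.12 (cv2) and the standard library are available. Lean on these libraries where they do the work, as an engineer would, in place of code of your own. Each camera call takes 0.05 s, during which the arm holds its last target. There are 200 camera calls.

## Working session

There is one attempt and no reset: what is moved stays moved. The work goes in short steps, Python scripts to look and compute and a shell command to move; the robot and the scene stay as the last step left them, time stands still between calls to the robot, and variables do not carry over. Pictures are saved under pics/ and viewed, at most 10 in all, crops included, and the job is handed in when it is done.

```bash
mkdir -p pics; python3 - <<'E'
from workcell import telemetry, eyes
import cv2
s=telemetry.state();print(s)
for n in("top","side"):
    cv2.imwrite(f"pics/{n}0.png",eyes.grab_frame(n)[:,:,::-1]); c=eyes.calibration(n);print(c)
E
```

```text
{'time_s': 0.0, 'qpos': array([-6.56585448e+01,  1.83521765e+01,  8.97079381e+01, -1.18456833e-03,
        7.20446627e+01, -1.14666260e+00]), 'qvel': array([ 0.03320261, -0.03810589, -0.12860596,  0.03591622, -0.09895144,
       -0.01522291]), 'effort': array([ 2.92754492e-03, -4.12452900e+01, -2.31972635e+01,  7.29709561e-02,
        4.58345900e-02, -1.31220304e-04]), 'ee_pos': array([ 247.21447008, -518.57958984,  221.10453677]), 'ee_rot': array([-1.79895221e+02, -9.70789845e-04,  2.54884831e+01]), 'force': array([0.27793035, 0.88969112, 0.46663707]), 'torque': array([-0.00254581, -0.01008526,  0.01994842]), 'gripper_force': 0.0, 'gripper_width': 91.3579780028994}
{'camera_matrix': array([[519.95229588,   0.        , 321.18739921],
       [  0.        , 519.95229588, 197.10077102],
       [  0.        ,   0.        ,   1.        ]]), 'world_from_camera': array([[-3.61194576e-04, -9.97578972e-01,  6.95418120e-02,
         4.75380084e+02],
       [-9.99999644e-01,  3.07255819e-04, -7.86325547e-04,
        -2.88246034e+01],
       [ 7.63054705e-04, -6.95420712e-02, -9.97578728e-01,
         1.36560553e+03],
       [ 0.00000000e+00,  0.00000000e+00,  0.00000000e+00,
         1.00000000e+00]])}
{'camera_matrix': array([[373.80158145,   0.        , 322.52607716],
       [  0.        , 373.80158145, 199.94178092],
       [  0.        ,   0.        ,   1.        ]]), 'world_from_camera': array([[-9.12391441e-01, -1.95851125e-01,  3.59422030e-01,
         1.86431377e+02],
       [-4.08790853e-01,  4.80581828e-01, -7.75842216e-01,
         8.23585718e+02],
       [-2.07821256e-02, -8.54800236e-01, -5.18540895e-01,
         6.58125380e+02],
       [ 0.00000000e+00,  0.00000000e+00,  0.00000000e+00,
         1.00000000e+00]])}
```

View pics/top0.png

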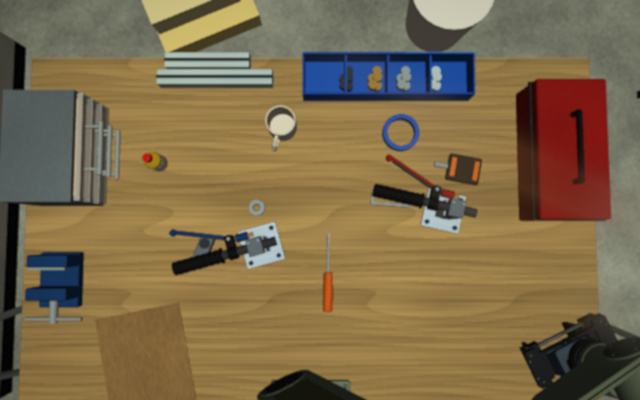

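View pics/side0.png

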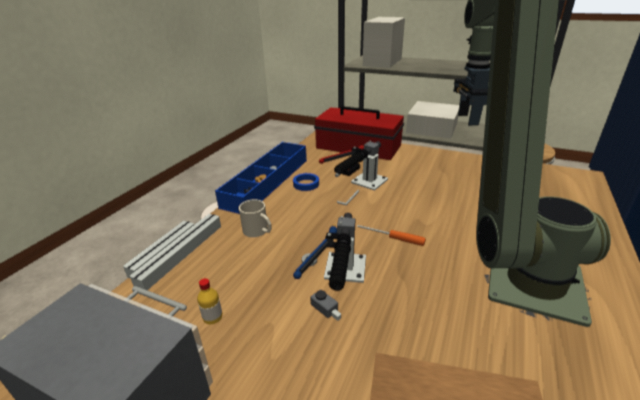

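```bash
cat > h.py <<'E'
import numpy as np, cv2
from workcell import telemetry, eyes
def ray(n,uv,z,c=None):
    c=c or eyes.calibration(n);T=c["world_from_camera"]
    d=T[:3,:3]@np.linalg.inv(c["camera_matrix"])@[*uv,1];o=T[:3,3]
    return o+d*(z-o[2])/d[2]
def proj(n,p,c=None):
    c=c or eyes.calibration(n);T=np.linalg.inv(c["world_from_camera"])
    q=c["camera_matrix"]@(T[:3,:3]@p+T[:3,3]);return q[:2]/q[2]
E
python3 - <<'E'
from h import *
im=cv2.imread("pics/top0.png")
for uv in((389,158),(389,157)):print("tip",ray("top",uv,130))
print("grip end",ray("top",(374,191),130),"bar end",ray("top",(477,212),130))
hsv=cv2.cvtColor(im,cv2.COLOR_BGR2HSV)
m=((hsv[...,0]<8)|(hsv[...,0]>172))&(hsv[...,1]>150)&(hsv[...,2]>60);m[:,:370]=0;m[:,500:]=0;m[:130]=0;m[230:]=0
v,u=np.nonzero(m);print(u.min(),u.max(),v.min(),v.max(),len(u))
P=np.array([ray("top",(a,b),139)[:2] for a,b in zip(u,v) if a<436])
l=cv2.fitLine(P.astype(np.float32),2,0,.01,.01).ravel();print(l,np.degrees(np.arctan2(-abs(l[0]),abs(l[1]))))
cv2.imwrite("pics/c.png",cv2.resize(im[130:250,350:510],None,fx=5,fy=5,interpolation=2))
E
```

```text
tip [ 655.33628826 -192.23989503  130.        ]
tip [ 657.75001625 -192.26266099  130.        ]
grip end [ 576.05738555 -155.72417975  130.        ] bar end [ 525.88523725 -400.29965277  130.        ]
387 453 155 197 205
[ 5.5216116e-01  8.3373737e-01  6.2774457e+02 -2.3553186e+02] -33.5154
```

View pics/c.png

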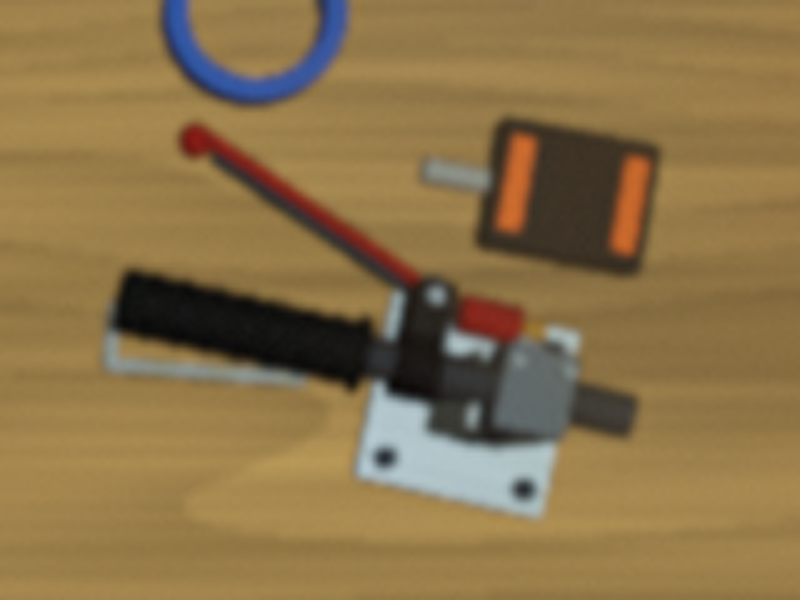

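The side view confirms the layout, and the numbers check out: bar length measures 250 mm, stand yaw is −11.6°, and blade yaw is −33.5°. The hinge is at about (581, −304) and the pad at about (638, −228). In the top picture the ball is at pixel (389, 158) and the pin at (437, 189). I'll shut the gripper and hover off the outer face.

```bash
python3 -m crank '[{"dx":0.053,"dy":0.034,"yaw":0.62},{"dx":0.053,"dy":0.034,"yaw":0.62},{"dx":0.053,"dy":0.034,"yaw":0.62},{"dx":0.053,"dy":0.034,"yaw":0.62},{"dx":0.053,"dy":0.034,"yaw":0.62},{"dx":0.053,"dy":0.034,"yaw":0.62},{"dx":0.053,"dy":0.034,"yaw":0.62},{"dx":0.053,"dy":0.034,"yaw":0.62},{"dx":0.053,"dy":0.034,"yaw":0.62},{"dx":0.053,"dy":0.031,"yaw":0.62}]' 0 10
python3 -m crank '[{},{}]'
python3 - <<'E'
from h import *
s=telemetry.state();print(s["ee_pos"],s["ee_rot"],s["force"],s["gripper_width"],s["time_s"])
c=eyes.calibration("wrist");im=eyes.grab_frame("wrist")[:,:,::-1].copy()
for p in((638.4,-228.1,130),(656,-192,130),(581,-304,139),(576,-155.7,146)):
    q=proj("wrist",np.array(p),c);print(q);cv2.circle(im,tuple(int(a) for a in q),4,(0,255,0),1)
cv2.imwrite("pics/w1.png",im)
E
```

```text
[ 247.2334962  -518.65678711  221.22365575] [-1.79910870e+02 -1.72373898e-03  2.54845081e+01] [ 0.65467105 -0.29453671  0.08865294] 91.45704017549772 0.1
[ 134.80672673 -720.71249095]
[  72.0399862  -834.06533801]
[ 229.74537027 -498.00262457]
[ -74.90971021 -721.468287  ]validation failed for argument at $[0]...
validation failed for argument at $[0]...
```

View pics/w1.png

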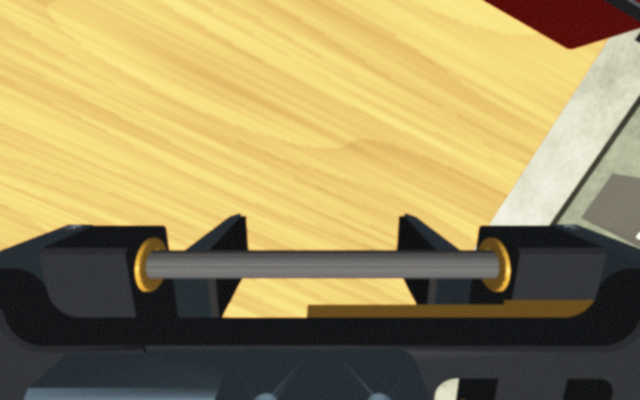

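The rows were refused, apparently because every row needs all four keys. The arm didn't move, and the picture shows only bench, the toolbox corner and the open fingers.

```bash
python3 -m crank '[{"dx":0.053,"dy":0.034,"dz":0,"yaw":0.62},{"dx":0.053,"dy":0.034,"dz":0,"yaw":0.62},{"dx":0.053,"dy":0.034,"dz":0,"yaw":0.62},{"dx":0.053,"dy":0.034,"dz":0,"yaw":0.62},{"dx":0.053,"dy":0.034,"dz":0,"yaw":0.62},{"dx":0.053,"dy":0.034,"dz":0,"yaw":0.62},{"dx":0.053,"dy":0.034,"dz":0,"yaw":0.62},{"dx":0.053,"dy":0.034,"dz":0,"yaw":0.62},{"dx":0.053,"dy":0.034,"dz":0,"yaw":0.62},{"dx":0.053,"dy":0.031,"dz":0,"yaw":0.62}]' 0 10
python3 -m crank '[{"dx":0,"dy":0,"dz":0,"yaw":0},{"dx":0,"dy":0,"dz":0,"yaw":0}]'
python3 - <<'E'
from h import *
s=telemetry.state();print(s["ee_pos"],s["ee_rot"],s["force"],s["gripper_width"],s["time_s"])
c=eyes.calibration("wrist");im=eyes.grab_frame("wrist")[:,:,::-1].copy()
for p in((638.4,-228.1,130),(656,-192,130),(581,-304,139),(576,-155.7,146)):
    q=proj("wrist",np.array(p),c);print(q);cv2.circle(im,tuple(int(a) for a in q),4,(0,255,0),1)
cv2.imwrite("pics/w2.png",im)
E
```

```text
time_s: 1.4
ee_pos: [672.6, -248.3, 221.5]
ee_rot: [-180.0, 0.0, 56.6]
force: [0.1, -0.8, 0.1]
gripper_width: 0.5
gripper_force: 0.0
time_s: 1.65
ee_pos: [670.9, -249.5, 221.3]
ee_rot: [-179.9, 0.1, 56.5]
force: [0.6, 0.2, -0.9]
gripper_width: 0.5
gripper_force: 0.0
[ 670.89434388 -249.54311468  221.30258214] [-1.79924685e+02  5.17958684e-02  5.64877481e+01] [ 0.62111411  0.23083093 -0.91550638] 0.4676115581859235 1.65
[278.33639669 206.31152821]
[270.51565996 161.14253039]
[274.15001863 307.33301877]
[161.00175243 180.49235685]
```

View pics/w2.png

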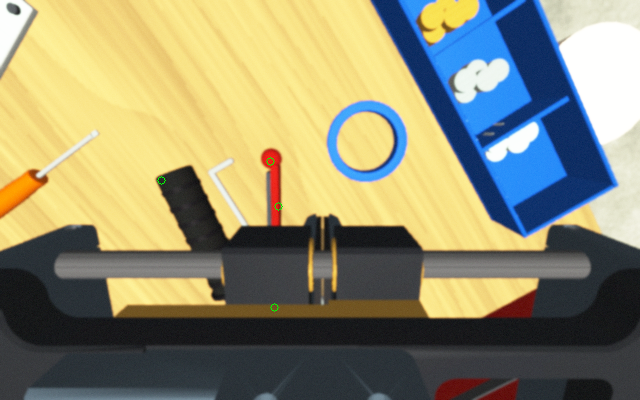

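The wrist view at 1.65 s has the projected ball (270, 161) and pad (278, 206) on the real ones. The shut fingers, around (322, 240), stand clear on the outer side. I'll descend and then creep in.

```bash
python3 -m crank '[{"dx":0,"dy":0,"dz":-0.031,"yaw":0},{"dx":0,"dy":0,"dz":-0.031,"yaw":0},{"dx":0,"dy":0,"dz":-0.031,"yaw":0},{"dx":0,"dy":0,"dz":-0.031,"yaw":0},{"dx":0,"dy":0,"dz":0,"yaw":0}]'
python3 -m crank '[{"dx":-0.0104,"dy":0.0069,"dz":0,"yaw":0},{"dx":-0.0104,"dy":0.0069,"dz":0,"yaw":0},{"dx":0,"dy":0,"dz":0,"yaw":0},{"dx":0,"dy":0,"dz":0,"yaw":0}]'
```

```text
time_s: 2.33
ee_pos: [669.1, -250.1, 121.0]
ee_rot: [-179.7, 0.1, 56.4]
force: [-0.8, -0.1, 0.5]
gripper_width: 0.4
gripper_force: 0.0
time_s: 2.82
ee_pos: [655.0, -238.4, 123.5]
ee_rot: [179.9, -0.0, 56.5]
force: [0.6, -0.7, -0.4]
gripper_width: 0.8
gripper_force: 0.0
```

```bash
python3 -m crank '[{"dx":-0.0063,"dy":0.0041,"dz":0,"yaw":0},{"dx":-0.0052,"dy":0.0036,"dz":0,"yaw":0.6},{"dx":-0.0052,"dy":0.0036,"dz":0,"yaw":0.6},{"dx":-0.0052,"dy":0.0036,"dz":0,"yaw":0.6},{"dx":-0.0052,"dy":0.0036,"dz":0,"yaw":0.6},{"dx":0,"dy":0,"dz":0,"yaw":0},{"dx":0,"dy":0,"dz":0,"yaw":0}]'
```

```text
time_s: 3.7
ee_pos: [636.1, -223.7, 123.2]
ee_rot: [179.6, -0.1, 68.5]
force: [7.7, -0.4, -3.5]
gripper_width: 0.2
gripper_force: 3.0
```

```bash
python3 -m crank '[{"dx":-0.0052,"dy":0.0025,"dz":0,"yaw":0.6},{"dx":-0.005,"dy":0.0018,"dz":0,"yaw":0.6},{"dx":0,"dy":0,"dz":0,"yaw":0},{"dx":0,"dy":0,"dz":0,"yaw":0}]'
```

```text
time_s: 4.2
ee_pos: [629.1, -219.7, 123.5]
ee_rot: [179.5, -0.1, 74.4]
force: [9.2, 2.9, -3.0]
gripper_width: 0.5
gripper_force: 3.9
```

```bash
python3 -m crank '[{"dx":-0.003,"dy":0.0008,"dz":0,"yaw":0},{"dx":0,"dy":0,"dz":0,"yaw":0}]';python3 -m crank '[{"dx":-0.002,"dy":0.0006,"dz":0,"yaw":0},{"dx":0,"dy":0,"dz":0,"yaw":0}]'
```

```text
time_s: 4.45
ee_pos: [626.9, -218.9, 123.6]
ee_rot: [179.4, -0.2, 74.4]
force: [9.9, 1.9, -2.5]
gripper_width: 0.8
gripper_force: 4.2
time_s: 4.7
ee_pos: [625.5, -218.4, 123.5]
ee_rot: [179.4, -0.2, 74.4]
force: [11.2, 1.5, -2.9]
gripper_width: 0.5
gripper_force: 4.3
```

```bash
for i in 1; do python3 -m crank '[{"dx":-0.0015,"dy":0.0004,"dz":0,"yaw":0},{"dx":0,"dy":0,"dz":0,"yaw":0},{"dx":0,"dy":0,"dz":0,"yaw":0}]';python3 -m crank '[{"dx":-0.0013,"dy":0.0003,"dz":0,"yaw":0},{"dx":0,"dy":0,"dz":0,"yaw":0},{"dx":0,"dy":0,"dz":0,"yaw":0}]'; done
```

```text
time_s: 5.08
ee_pos: [624.5, -218.0, 123.6]
ee_rot: [179.4, -0.2, 74.4]
force: [10.2, 2.5, -2.0]
gripper_width: 0.1
gripper_force: 4.5
time_s: 5.45
ee_pos: [624.1, -217.9, 123.6]
ee_rot: [179.3, -0.2, 74.4]
force: [11.8, 2.5, -3.9]
gripper_width: 0.4
gripper_force: 5.2
```

```bash
python3 -m crank '[{"dx":-0.0013,"dy":0.0003,"dz":0,"yaw":0},{"dx":0,"dy":0,"dz":0,"yaw":0},{"dx":0,"dy":0,"dz":0,"yaw":0}]'; python3 -m crank '[{"dx":-0.0013,"dy":0.0003,"dz":0,"yaw":0},{"dx":0,"dy":0,"dz":0,"yaw":0},{"dx":0,"dy":0,"dz":0,"yaw":0}]'
```

```text
time_s: 5.82
ee_pos: [624.0, -217.9, 123.7]
ee_rot: [179.2, -0.2, 74.4]
force: [13.8, 2.2, -4.3]
gripper_width: 0.5
gripper_force: 6.2
time_s: 6.2
ee_pos: [623.9, -217.9, 123.7]
ee_rot: [179.1, -0.2, 74.4]
force: [16.4, 1.6, -6.5]
gripper_width: 0.5
gripper_force: 7.3
```

The TCP has stopped moving while the force climbs to 16 N, so the lever is on its stop. I'll check that with the top view.

```bash
python3 - <<'E'
from h import *
cv2.imwrite("pics/t2.png",cv2.resize(eyes.grab_frame("top")[130:250,350:510,::-1],None,fx=5,fy=5,interpolation=2))
print(proj("top",np.array([581+134*.26,-304+134*.965,130])))
E
```

```text
[381.81245798 174.4035377 ]
```

View pics/t2.png

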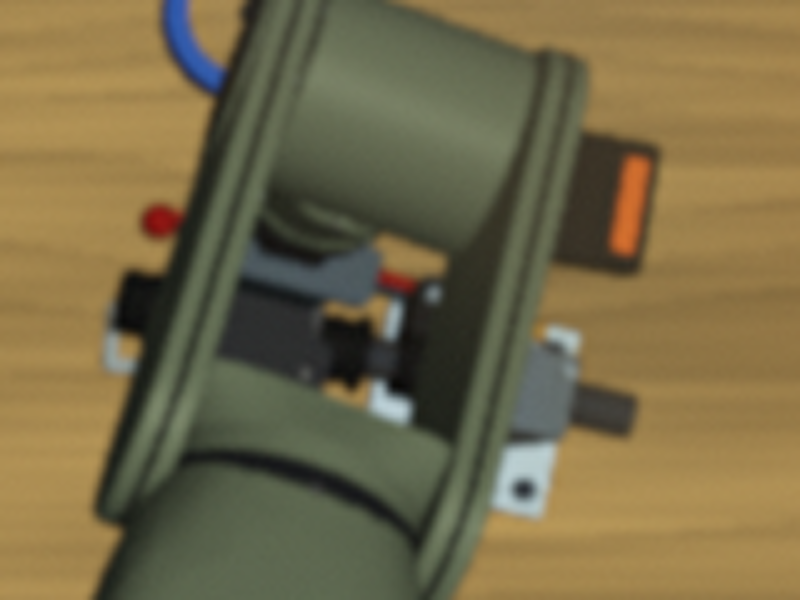

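The ball is at crop (160, 221), i.e. pixel (382, 174.2). The stop predicts (381.8, 174.4), so that's confirmed. Now I'll let it all the way out.

```bash
python3 -m crank '[{"dx":0.006,"dy":-0.0015,"dz":0,"yaw":0},{"dx":0.006,"dy":-0.0015,"dz":0,"yaw":0},{"dx":0.0068,"dy":-0.0041,"dz":0,"yaw":-0.6},{"dx":0.0068,"dy":-0.0041,"dz":0,"yaw":-0.6},{"dx":0.0068,"dy":-0.0041,"dz":0,"yaw":-0.6},{"dx":0.0068,"dy":-0.0041,"dz":0,"yaw":-0.6},{"dx":0.0068,"dy":-0.0041,"dz":0,"yaw":-0.6},{"dx":0.0068,"dy":-0.0041,"dz":0,"yaw":-0.6}]'
python3 -m crank '[{"dx":0,"dy":0,"dz":0,"yaw":0},{"dx":0,"dy":0,"dz":0,"yaw":0},{"dx":0,"dy":0,"dz":0,"yaw":0},{"dx":0,"dy":0,"dz":0,"yaw":0}]'
python3 - <<'E'
from h import *
im=eyes.grab_frame("top")[:,:,::-1];print(proj("top",np.array([656,-192,130])))
cv2.imwrite("pics/t3.png",cv2.resize(im[130:250,350:510],None,fx=5,fy=5,interpolation=2))
E
```

```text
time_s: 7.25
ee_pos: [658.9, -240.1, 122.6]
ee_rot: [-180.0, 0.0, 56.4]
force: [0.7, 0.1, -0.4]
gripper_width: 0.0
gripper_force: 0.0
time_s: 7.75
ee_pos: [658.7, -240.0, 122.9]
ee_rot: [180.0, 0.0, 56.5]
force: [0.3, 0.5, 0.4]
gripper_width: 0.4
gripper_force: 0.0
[388.89723324 157.72502487]
```

View pics/t3.png

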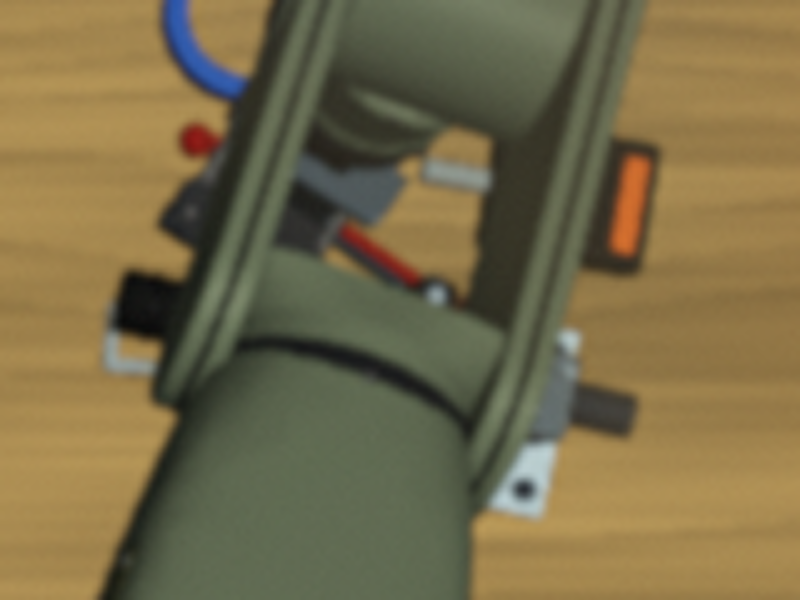

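The ball is back at crop (195, 140), its fully-out position, and the force is zero. Now I'll run the same stroke in again.

```bash
python3 -m crank '[{"dx":-0.0068,"dy":0.0041,"dz":0,"yaw":0.6},{"dx":-0.0068,"dy":0.0041,"dz":0,"yaw":0.6},{"dx":-0.0068,"dy":0.0041,"dz":0,"yaw":0.6},{"dx":-0.0068,"dy":0.0041,"dz":0,"yaw":0.6},{"dx":-0.0068,"dy":0.0041,"dz":0,"yaw":0.6},{"dx":-0.0068,"dy":0.0041,"dz":0,"yaw":0.6},{"dx":-0.004,"dy":0.001,"dz":0,"yaw":0},{"dx":-0.003,"dy":0.0008,"dz":0,"yaw":0},{"dx":0,"dy":0,"dz":0,"yaw":0}]'
python3 -m crank '[{"dx":-0.003,"dy":0.0008,"dz":0,"yaw":0},{"dx":-0.002,"dy":0.0004,"dz":0,"yaw":0},{"dx":0,"dy":0,"dz":0,"yaw":0},{"dx":0,"dy":0,"dz":0,"yaw":0}]'
python3 -m crank '[{"dx":0,"dy":0,"dz":0,"yaw":0},{"dx":0,"dy":0,"dz":0,"yaw":0},{"dx":0,"dy":0,"dz":0,"yaw":0},{"dx":0,"dy":0,"dz":0,"yaw":0},{"dx":0,"dy":0,"dz":0,"yaw":0},{"dx":0,"dy":0,"dz":0,"yaw":0},{"dx":0,"dy":0,"dz":0,"yaw":0},{"dx":0,"dy":0,"dz":0,"yaw":0}]'
python3 - <<'E'
from h import *
im=eyes.grab_frame("top")
h=cv2.cvtColor(im,cv2.COLOR_RGB2HSV);m=((h[...,0]<8)|(h[...,0]>172))&(h[...,1]>150)&(h[...,2]>60);m[:,:375]=0;m[:,388]=0;m[:,387:]=0;m[:150]=0;m[200:]=0
v,u=np.nonzero(m);print("ball",u.mean(),v.mean(),len(u))
E
```

```text
time_s: 8.93
ee_pos: [625.0, -218.8, 123.6]
ee_rot: [179.4, -0.1, 74.4]
force: [9.4, 1.7, -3.1]
gripper_width: 0.4
gripper_force: 4.3
time_s: 9.43
ee_pos: [623.8, -218.4, 123.9]
ee_rot: [179.0, -0.1, 74.4]
force: [15.6, 1.0, -6.3]
gripper_width: 0.5
gripper_force: 7.1
time_s: 10.42
ee_pos: [623.8, -218.5, 123.9]
ee_rot: [179.0, -0.1, 74.4]
force: [14.8, -0.0, -6.0]
gripper_width: 0.5
gripper_force: 7.1
ball 382.1470588235294 173.73529411764707 34
```

The lever is back on its stop, steady at about 15 N, with the ball at the stop pixel.

```bash
python3 -c "
from workcell import ticket;print(ticket.job_done())"
```

```text
the job is handed in; nothing more can be done
None
```

The red lever was pushed to its stop, let fully back out, then pushed to its stop again and held there at about 15 N; the job is handed in, with no verdict reported back.

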